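# Push tipped sample tiles back and close the rack's gate

## Robot

A 6-joint arm with a two-finger parallel gripper is mounted at the origin on the work surface. World frame = base frame: x ahead of the robot, y to its left, z up, the work surface at z = 0. Lengths are in mm, angles in rad, forces in N, time in s.
With the tool pointing down it reaches from about 275 to 1000 mm from the base axis. Payload 8.4 kg.
Tool frame: the origin (TCP) lies midway between the tips of the shut fingers; the grasp point (between the pads) lies grip_depth behind it (grip_depth is the distance from the TCP to the grasp point, in mm); z points along the fingers, y is the line along which they close (so a half turn about z gives the same grasp; the last joint's range is limited). The gripper opens to 85 mm and grips with 20 to 120 N. Pads are 22 mm wide; open, the fingers measure 114 mm over their backs; the gripper's body (76 mm by 85 mm) begins 54 mm behind the grasp point. The pads swing forward as they close: fully open they stand 13 mm farther back than shut.
Start: joints at [1.115, 0.353, 1.633, -0, 1.155, -0.002], TCP at [273.989, 561.745, 231.281] pointing down, gripper open.
Joint ranges: [-2.63, 2.63], [-0.92, 2.1], [0.06, 2.66], [-1.3, 4.44], [0, 2.69], [-3.02, 3.02]. Speed limits (rad/s): [2.22, 2.22, 2.79, 3.14, 3.14, 3.14].

## Interface

Orientations are given as [roll, pitch, yaw] about the fixed x, y, z axes, in that order (R = Rz(yaw) Ry(pitch) Rx(roll)).
In Python, from rig import * gives the robot as it stands.
- The arm moves only by the shell command python3 -m creep 'ROWS' [FORCE]. ROWS is JSON, a list of rows, each an object of numbers: "x", "y", "z": the shift along the tool's x, y, z in mm; "rx", "ry", "rz": the turn, a rotation vector about the tool's x, y, z in rad; "hand": the finger opening in mm, from 0 to 85.4. A call has 1 to 20 rows; each row shifts and turns the commanded pose from where the row before left it, along the tool's axes as they then stand; what a row does not reach is not made up. A row lasts 1/8 s, in which the tool goes at most 62.5 mm and 10.7 degrees, less where a joint would pass 70% of its speed; a pose out of reach is approached as far as the arm can. A call with a gripper value outside its range is refused whole. The fingers move at their own pace and stop on an object; FORCE is the grip in N (left out, the last holds). Time passes only in rows, so rows that do not move let the fingers close. It gives the time, the measured TCP pose, the force, the opening and the grip force at its end, in the units of the state.
- sense(): the state, without advancing time (a new reading comes with each control period).
- grab_frame(name): name is "scene" or "side" or "wrist"; returns the picture (480x640x3 uint8, red, green, blue); there is no depth.
- get_calibration(name): a dict with "K" (3x3 intrinsics, pixels), "k1" (the pictures are not rectified: a ray, as slopes to the right and down, at radius r is drawn at 1 + k1 r^2 times it, then the intrinsics apply), "R" (3x3) and "t" (3): a world point X has camera coordinates R X + t. Camera axes: x right, y down, z forward; pixel columns grow to the right and rows downward; lengths in mm; the calibration is good to about 2 mm. A picture is of the moment at which its call begins: read the wrist's pose just before it. get_calibration takes no time and is no camera call; for the wrist camera it gives the pose at the moment of the call.
- sign_off(): hands the job in; it is judged then, once.
The state is a dict: "clock": time; "qpos": joint angles; "qvel": joint speeds; "joint_efforts": joint torques, N m; "eef_pos": TCP position; "tcp_rot": TCP orientation; "contact_force": force on the tool from outside, world axes, zero at the start; "wrist_torque": the same for the moment, N m; "opening": opening from 0.0 (shut) to 1.0 (fully open); "grasp_force": force on a finger pad.
Only numpy, scipy, OpenCV 4.12 (cv2) and the standard library are available. Lean on these libraries where they do the work, as an engineer would, in place of code of your own. Each camera call takes 0.05 s, during which the arm holds its last target. There are 200 camera calls.

## Task

Two of the three stone sample tiles in the display rack have tipped forward. With the fingertips push each of those two back in its slot until it leans on the back rail like the third one, and only then push the rack's wire gate up and over towards the tiles until it is fully at its stop. Do not lift or take out any tile, leave the third tile as it is, and do not disturb the small tin, the drill core, the brush or the scraper at the rack.

Things in the scene. Friction and masses are not known exactly. Their poses are not given: they have to be found in the camera images.
- rack: fixed rack (mm): origin on the bench (z 0) under the middle of the tile trough; x away from the robot to the back rail, y along the row. Base plate 12 thick, x -150 to +75, y +-200. Trough floor z 12, 21 wide between lips 8 high; slots at y -115, 0, +115, in any order. Fixed 10 mm round rails along y: front rail z 60, x -24; back rail z 110, x +37.
- gate (a joint): angle (rad) of the wire gate, a U of 10 mm steel bar hinged at the rack's front. 0: arms 55 degrees above horizontal, cross bar towards the robot; grows as the bar is pushed up and over towards the tiles (rack +x); stop at 1.13 (bar just in front of the tiles). Stays where it is left (friction 0.1 N m, 0.15 kg: 1 to 3 N at the bar). Starts at 0 to 0.15.
- gate_bar (a point): middle of the gate's cross bar, on its centre line (bar 10 mm diameter, 374 mm long along rack y), 110 mm from the hinge axis. At joint 0 it is at rack x -123, z 120; at the stop at rack x -5, z 125.
- gate_hinge (a point): middle of the gate's hinge axis (along rack y), at rack x -60, z 30 mm. The gate's two side arms stand at rack y +-187.
- tile_a: pale stone tile, dark soiled patch on its front; 15 thick (own x) x 96 wide (y) x 140 high (z), about 0.45 kg, in the rack's trough; origin at the centre of its underside. Starts tipped forward on the front rail, in any slot. Pushed at its upper front towards rack +x it pivots about its foot, balances up to about 6 degrees past upright, then falls back on the back rail by itself.
- tile_a_top (a point): middle of the tile's top end face (140 mm up the tile from its origin). Against the back rail it is at rack x about +34 mm, upright at about 0, tipped forward at about -34.
- tile_b: pale stone tile, dark soiled patch on its front; 15 thick (own x) x 96 wide (y) x 140 high (z), about 0.45 kg, in the rack's trough; origin at the centre of its underside. Starts tipped forward on the front rail, in any slot. Pushed at its upper front towards rack +x it pivots about its foot, balances up to about 6 degrees past upright, then falls back on the back rail by itself.
- tile_b_top (a point): middle of the tile's top end face (140 mm up the tile from its origin). Against the back rail it is at rack x about +34 mm, upright at about 0, tipped forward at about -34.
- tile_c: pale stone tile, dark soiled patch on its front; 15 thick (own x) x 96 wide (y) x 140 high (z), about 0.45 kg, in the rack's trough; origin at the centre of its underside. It starts where it should be, leaning 14 degrees on the back rail, and is left alone.
- tile_c_top (a point): middle of the tile's top end face (140 mm up the tile from its origin). Against the back rail it is at rack x about +34 mm, upright at about 0, tipped forward at about -34.
- tin: bystander: small loose aluminium tin, 40 diameter x 26 high, standing on the rack's base in front of the front rail; origin at its underside
- core: bystander: small loose reddish drill core, 32 diameter x 30 high, standing on the rack's base in front of the front rail; origin at its underside
- brush: bystander: hand brush lying on the bench left (+y) of the rack, under 40 high; origin under its middle
- scraper: bystander: scraper lying on the bench right (-y) of the rack, under 40 high; origin under its middle
Things that resemble listed ones, but are neither listed nor needed, are in the scene too. Leave any red or yellow look-alike of the tile_b alone.

How it is judged:
By the outcome, as a careful person would: the job done as asked, in the order asked, and still so for the second after the job is handed in, with the robot touching nothing.
It also fails if it takes over 56 s, if anything falls off the work surface, if the arm or the gripper's body presses on something with over 40 N, if the wrist force passes 120 N, or if a joint passes its speed limit or range.

## Working session

There is one attempt and no reset: what is moved stays moved. The work goes in short steps, Python scripts to look and compute and a shell command to move; the robot and the scene stay as the last step left them, time stands still between calls to the robot, and variables do not carry over. Pictures are saved under pics/ and viewed, at most 10 in all, crops included, and the job is handed in when it is done.

```bash
mkdir -p pics; python3 - <<'E'
from rig import *
import cv2
s=sense();print(s['eef_pos'],s['tcp_rot'],s['clock'],s['contact_force'])
for n in("scene","side"):
    f=grab_frame(n);cv2.imwrite(f'pics/{n}0.png',f[...,::-1])
    c=get_calibration(n);print(n,c)
E
```

```text
[273.7868625  561.30354989 230.55946714] [-3.14018798e+00  1.02166127e-05  2.68776855e+00] 0.0 [ 0.27474942 -0.0126291   0.62390926]
scene {'K': array([[477.82566474,   0.        , 319.16958945],
       [  0.        , 477.82566474, 234.09626736],
       [  0.        ,   0.        ,   1.        ]]), 'k1': -0.10978412492770405, 'R': array([[-0.63993175,  0.76841578, -0.00495361],
       [ 0.67498815,  0.55902153, -0.48154535],
       [-0.36725787, -0.31149978, -0.87640718]]), 't': array([ 332.17564827, -301.56726031, 1485.04576032])}
side {'K': array([[563.16525891,   0.        , 318.88684071],
       [  0.        , 563.16525891, 226.07356542],
       [  0.        ,   0.        ,   1.        ]]), 'k1': -0.1697644066279688, 'R': array([[ 0.76457183, -0.64432282,  0.0166741 ],
       [-0.33531213, -0.41971806, -0.84344681],
       [ 0.55045045,  0.63928464, -0.53695386]]), 't': array([-386.26043047,  268.95752273,  906.03579845])}
```

View pics/scene0.png

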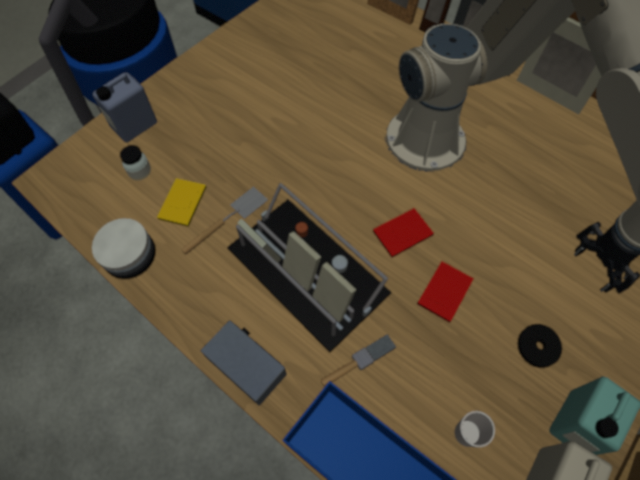

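View pics/side0.png

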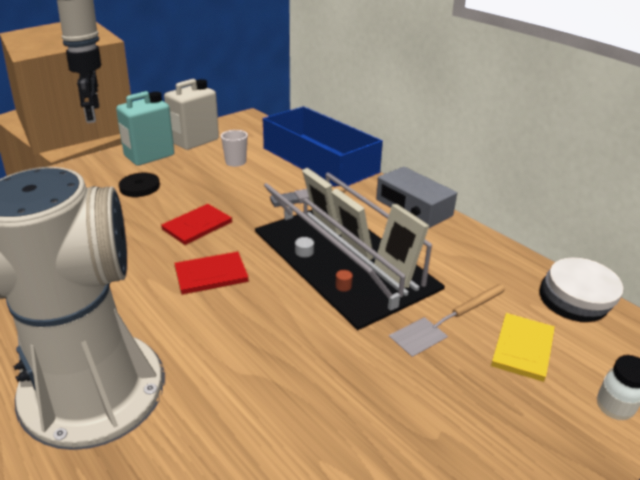

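The scene picture shows the rack at about (310,275). The tile at its -y end, near (258,240), looks back-leaned; those at (300,262) and (333,290) look tipped forward. The red and yellow plates lie flat on the bench. I'll enlarge both views to confirm.

```bash
python3 - <<'E'
import cv2
a=cv2.imread('pics/scene0.png')[170:360,215:415];b=cv2.imread('pics/side0.png')[150:330,240:450]
cv2.imwrite('pics/c1.png',cv2.resize(a,(600,570),interpolation=2)) # x3
cv2.imwrite('pics/c2.png',cv2.resize(b,None,fx=3,fy=3,interpolation=2))
E
```

```text
(no output)
```

View pics/c1.png

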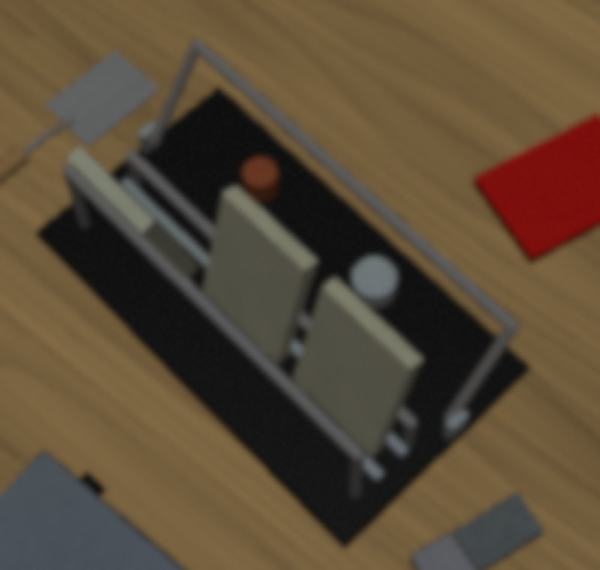

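View pics/c2.png

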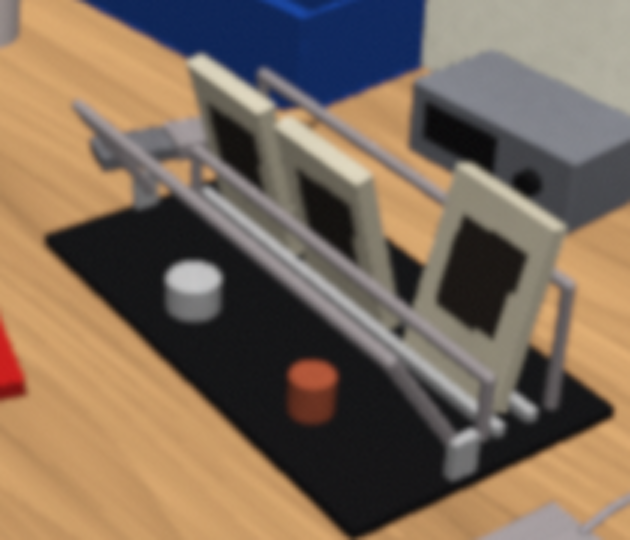

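Both crops agree. The tiles at slots y=0 and y=+115 (the brush end) are tipped forward, and the one at y=-115 (the scraper end) leans back and is tile_c. Next I fit the rack pose from the plate corners and gate bar ends.

```bash
cat > h.py <<'E'
from rig import *
import numpy as np, cv2
from scipy.optimize import least_squares
from scipy.spatial.transform import Rotation as Ro
def proj(c,X):
    return cv2.projectPoints(np.float64(X).reshape(-1,1,3),cv2.Rodrigues(c['R'])[0],c['t'],c['K'],np.array([c['k1'],0,0,0]))[0][:,0]
def world(p,X):
    c,s=np.cos(p[2]),np.sin(p[2]);X=np.float64(X)
    return X@np.array([[c,s,0],[-s,c,0],[0,0,1]])+[p[0],p[1],0]
def bar(g,y):
    a=np.radians(125)-g; return [-60+110*np.cos(a),y,30+110*np.sin(a)]
E
python3 - <<'E'
from h import *
O={'scene':([215,170],{(-150,-200,12):(218,90),(-150,200,12):(527,367),(75,200,12):(345,545),(75,-200,12):(38,233)},{-187:(197,45),187:(515,327)}),
'side':([240,150],{(-150,200,12):(45,240),(-150,-200,12):(353,533),(75,-200,12):(613,408)},{187:(78,104),-187:(395,360)})}
def res(p,f=True):
    r=[]
    for n,(o,P,B) in O.items():
        X=list(P)+[bar(p[3],y) for y in B]; uv=np.array(list(P.values())+list(B.values()))/3+o
        r.append(proj(get_calibration(n),world(p,X))-uv)
    return np.concatenate(r).ravel()
best=min((least_squares(res,[500,100,y,.1],x_scale=[100,100,1,.1]) for y in(-1,0,1)),key=lambda r:r.cost)
p=best.x;print(p,best.cost);print(res(p).reshape(-1,2).round(1))
np.save('rack.npy',p)
s=sense();R=Ro.from_euler('xyz',s['tcp_rot']).as_matrix()
print(R.round(3),'tip',s['opening'])
# tile tops check, tipped and back, in crops
for n,y,x in(('t0',0,-34),('t1',115,-34),('c',-115,34)):
    w=world(p,[x,y,150]);print(n,[((proj(get_calibration(m),w)[0]-O[m][0])*3).round() for m in O])
E
```

```text
[ 6.18949978e+02  4.62921026e+00 -1.07454645e-01  2.47120338e-02] 21.853048086783897
[[-0.5 -2.4]
 [ 0.9 -1.2]
 [-0.6 -0.3]
 [-1.9 -1.3]
 [-1.1 -0.7]
 [-1.4 -0.9]
 [-1.3 -3.1]
 [-0.  -2.3]
 [ 0.7 -2.1]
 [-0.2 -0.2]
 [-1.9 -0.8]]
[[-0.899  0.438 -0.001]
 [ 0.438  0.899 -0.001]
 [ 0.    -0.001 -1.   ]] tip 0.999502204795849
t0 [array([266., 225.]), array([322., 144.])]
t1 [array([369., 320.]), array([229.,  79.])]
c [array([107., 186.]), array([509., 191.])]
```

```bash
cat >> h.py <<'E'
def where():
    s=sense();p=np.load('rack.npy');c,sn=np.cos(p[2]),np.sin(p[2]);d=np.array(s['eef_pos'])-[p[0],p[1],0]
    R=Ro.from_euler('xyz',s['tcp_rot']).as_matrix();ty=np.array([c*R[0,1]+sn*R[1,1],-sn*R[0,1]+c*R[1,1],R[2,1]])
    print('t',round(s['clock'],2),'rack',np.round([c*d[0]+sn*d[1],-sn*d[0]+c*d[1],d[2]],1),'tooly in rack',ty.round(3),'toolz',R[:,2].round(3),'F',np.round(s['contact_force'],1))
E
python3 -m creep '[{"rz":-0.115},{"rz":-0.115},{"rz":-0.115},{"x":-22,"y":-31},{"x":-27,"y":-38},{"x":-27,"y":-38},{"x":-27,"y":-38},{"x":-27,"y":-38},{"x":-27,"y":-38},{"x":-27,"y":-38},{"x":-27,"y":-38},{"x":-27,"y":-38},{"x":-27,"y":-38},{"x":-27,"y":-38},{"x":-22,"y":-32},{"x":-10,"y":-15},{}]'
python3 - <<'E'
from h import *
where()
import rig;print([ (k,getattr(rig,k)) for k in dir(rig) if 'grip' in k.lower()])
cv2.imwrite('pics/w1.png',grab_frame('wrist')[...,::-1])
c=get_calibration('wrist');p=np.load('rack.npy')
for q in((-41,0,146),(-41,115,146),bar(.025,0),bar(.025,100),(-24,57,60)):print(q,proj(c,world(p,q))[0].round())
E
```

```text
t 0.1 rack [-402.9  516.5  230.6] tooly in rack [ 0.339  0.941 -0.001] toolz [-0.001 -0.001 -1.   ] F [ 0.8 -0.6  0.2]
[('grip_depth', 18.700000000000003)]
(-41, 0, 146) [ -5. 686.]
(-41, 115, 146) [ 69. 692.]
[np.float64(-120.8212588593069), 0, np.float64(121.65573888616677)] [-41. 630.]
[np.float64(-120.8212588593069), 100, np.float64(121.65573888616677)] [ 23. 629.]
(-24, 57, 60) [ 67. 632.]schema error: expected keys x, y, z, rx, ry, rz, hand
```

View pics/w1.png

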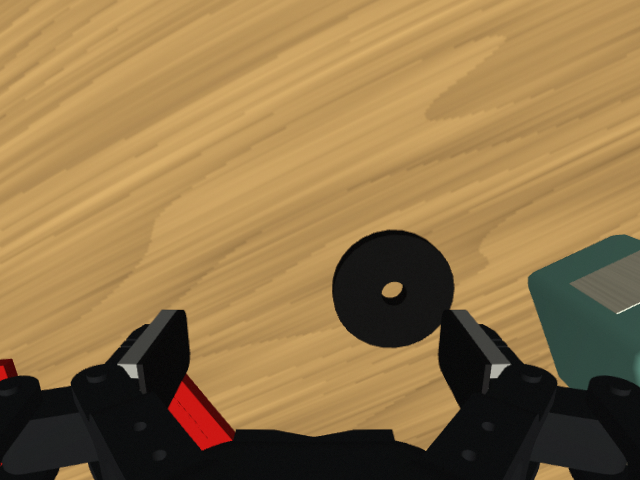

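The wrist picture shows bench, a black disc at (392,290) and the open fingers. The arm hasn't moved, because the call was refused, probably for the empty row.

```bash

python3 -m creep '[{"rz":-0.115},{"rz":-0.115},{"rz":-0.115},{"x":-22,"y":-31},{"x":-27,"y":-38},{"x":-27,"y":-38},{"x":-27,"y":-38},{"x":-27,"y":-38},{"x":-27,"y":-38},{"x":-27,"y":-38},{"x":-27,"y":-38},{"x":-27,"y":-38},{"x":-27,"y":-38},{"x":-27,"y":-38},{"x":-22,"y":-32},{"x":-10,"y":-15},{"x":0}]'
python3 - <<'E'
from h import *
where()
c=get_calibration('wrist');p=np.load('rack.npy');print('cam',-c['R'].T@c['t'],sense()['eef_pos'])
E
```

```text
t 0.15 rack [-402.9  516.6  230.7] tooly in rack [ 0.339  0.941 -0.001] toolz [-0.    -0.001 -1.   ] F [ 0.3 -0.2  0.4]
cam [213.45368399 589.80680982 373.47140074] [273.82434558 561.42659634 230.72792783]schema error: expected keys x, y, z, rx, ry, rz, hand
```

```bash

python3 -m creep '[{"x":0,"y":0,"z":0,"rx":0,"ry":0,"rz":-0.115,"hand":85},{"x":0,"y":0,"z":0,"rx":0,"ry":0,"rz":-0.115,"hand":85},{"x":0,"y":0,"z":0,"rx":0,"ry":0,"rz":-0.115,"hand":85},{"x":-22,"y":-31,"z":0,"rx":0,"ry":0,"rz":0,"hand":85},{"x":-27,"y":-38,"z":0,"rx":0,"ry":0,"rz":0,"hand":85},{"x":-27,"y":-38,"z":0,"rx":0,"ry":0,"rz":0,"hand":85},{"x":-27,"y":-38,"z":0,"rx":0,"ry":0,"rz":0,"hand":85},{"x":-27,"y":-38,"z":0,"rx":0,"ry":0,"rz":0,"hand":85},{"x":-27,"y":-38,"z":0,"rx":0,"ry":0,"rz":0,"hand":85},{"x":-27,"y":-38,"z":0,"rx":0,"ry":0,"rz":0,"hand":85},{"x":-27,"y":-38,"z":0,"rx":0,"ry":0,"rz":0,"hand":85},{"x":-27,"y":-38,"z":0,"rx":0,"ry":0,"rz":0,"hand":85},{"x":-27,"y":-38,"z":0,"rx":0,"ry":0,"rz":0,"hand":85},{"x":-27,"y":-38,"z":0,"rx":0,"ry":0,"rz":0,"hand":85},{"x":-22,"y":-32,"z":0,"rx":0,"ry":0,"rz":0,"hand":85},{"x":-10,"y":-15,"z":0,"rx":0,"ry":0,"rz":0,"hand":85},{"x":0,"y":0,"z":0,"rx":0,"ry":0,"rz":0,"hand":85}]'
python3 - <<'E'
from h import *
where()
cv2.imwrite('pics/w2.png',grab_frame('wrist')[...,::-1])
c=get_calibration('wrist');p=np.load('rack.npy')
for q in((-41,-48,146),(-41,48,146),(-41,67,146),bar(.025,0),bar(.025,100),(-24,57,60)):print(q,proj(c,world(p,q))[0].round())
E
```

```text
clock: 2.28
eef_pos: [546.4, 70.7, 231.0]
tcp_rot: [3.142, -0.001, 3.031]
contact_force: [-0.7, -0.1, 0.3]
opening: 0.998
grasp_force: 0.0
t 2.27 rack [-79.2  58.  231. ] tooly in rack [0.003 1.    0.   ] toolz [-0.001  0.    -1.   ] F [-0.7 -0.1  0.3]
(-41, -48, 146) [136. 316.]
(-41, 48, 146) [297. 316.]
(-41, 67, 146) [330. 316.]
[np.float64(-120.8212588593069), 0, np.float64(121.65573888616677)] [216. 175.]
[np.float64(-120.8212588593069), 100, np.float64(121.65573888616677)] [385. 174.]
(-24, 57, 60) [313. 290.]
```

View pics/w2.png

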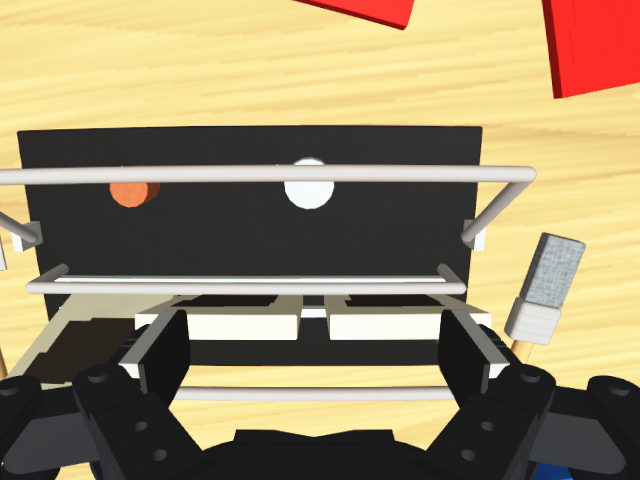

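The wrist view matches the model: bar at row 175, front rail at row 287, tile tops at (230,325) and (410,325), and the gap between them at column 315. Tile_c is at lower left, leaning back. The open fingers straddle the gap, so one push near the middle of each tipped tile handles both. Now descending.

```bash

python3 -m creep '[{"x":0,"y":0,"z":25,"rx":0,"ry":0,"rz":0,"hand":85},{"x":0,"y":0,"z":35,"rx":0,"ry":0,"rz":0,"hand":85},{"x":0,"y":0,"z":35,"rx":0,"ry":0,"rz":0,"hand":85},{"x":0,"y":0,"z":18,"rx":0,"ry":0,"rz":0,"hand":85},{"x":0,"y":0,"z":6,"rx":0,"ry":0,"rz":0,"hand":85},{"x":-8,"y":0,"z":0,"rx":0,"ry":0,"rz":0,"hand":85},{"x":-6,"y":0,"z":0,"rx":0,"ry":0,"rz":0,"hand":85},{"x":-4,"y":0,"z":0,"rx":0,"ry":0,"rz":0,"hand":85},{"x":-4,"y":0,"z":0,"rx":0,"ry":0,"rz":0,"hand":85},{"x":-4,"y":0,"z":0,"rx":0,"ry":0,"rz":0,"hand":85},{"x":-4,"y":0,"z":0,"rx":0,"ry":0,"rz":0,"hand":85},{"x":-4,"y":0,"z":0,"rx":0,"ry":0,"rz":0,"hand":85},{"x":-4,"y":0,"z":0,"rx":0,"ry":0,"rz":0,"hand":85}]'
python3 -c "from h import *; where()"
```

```text
clock: 3.95
eef_pos: [584.4, 67.1, 112.3]
tcp_rot: [-3.142, 0.0, 3.033]
contact_force: [-0.8, 0.0, 0.2]
opening: 0.994
grasp_force: 0.2
t 3.95 rack [-41.1  58.4 112.3] tooly in rack [ 0.001  1.    -0.   ] toolz [ 0. -0. -1.] F [-0.8  0.   0.2]
```

```bash

python3 -m creep '[{"x":-4,"y":0,"z":0,"rx":0,"ry":0,"rz":0,"hand":85},{"x":-4,"y":0,"z":0,"rx":0,"ry":0,"rz":0,"hand":85},{"x":-4,"y":0,"z":0,"rx":0,"ry":0,"rz":0,"hand":85},{"x":-4,"y":0,"z":0,"rx":0,"ry":0,"rz":0,"hand":85},{"x":-4,"y":0,"z":0,"rx":0,"ry":0,"rz":0,"hand":85},{"x":-4,"y":0,"z":0,"rx":0,"ry":0,"rz":0,"hand":85},{"x":-4,"y":0,"z":0,"rx":0,"ry":0,"rz":0,"hand":85},{"x":-4,"y":0,"z":0,"rx":0,"ry":0,"rz":0,"hand":85},{"x":-4,"y":0,"z":0,"rx":0,"ry":0,"rz":0,"hand":85},{"x":-3,"y":0,"z":0,"rx":0,"ry":0,"rz":0,"hand":85},{"x":-3,"y":0,"z":0,"rx":0,"ry":0,"rz":0,"hand":85},{"x":0,"y":0,"z":0,"rx":0,"ry":0,"rz":0,"hand":85}]'
python3 - <<'E'
from h import *
where()
a=grab_frame('scene')[170:360,215:415];b=grab_frame('side')[150:330,240:450]
cv2.imwrite('pics/c3.png',np.hstack([cv2.resize(a,(400,380),interpolation=2),cv2.resize(b,(400,380),interpolation=2)])[...,::-1])
E
```

```text
clock: 5.45
eef_pos: [626.1, 62.6, 112.3]
tcp_rot: [3.142, 0.0, 3.033]
contact_force: [0.0, -0.1, 0.4]
opening: 0.993
grasp_force: 0.0
t 5.45 rack [  0.9  58.4 112.3] tooly in rack [0.001 1.    0.   ] toolz [ 0. -0. -1.] F [ 0.  -0.1  0.4]
```

View pics/c3.png

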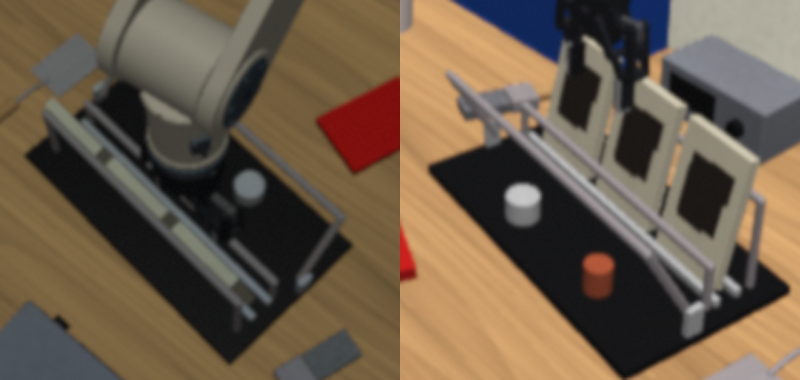

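All three tiles now lean together on the back rail, with the gate, tin and core untouched. I back the fingers out, go over the gate bar and come down in front of it.

```bash

python3 -m creep '[{"x":10,"y":0,"z":0,"rx":0,"ry":0,"rz":0,"hand":85},{"x":25,"y":0,"z":0,"rx":0,"ry":0,"rz":0,"hand":85},{"x":28,"y":0,"z":0,"rx":0,"ry":0,"rz":0,"hand":85},{"x":12,"y":0,"z":-10,"rx":0,"ry":0,"rz":0,"hand":85},{"x":0,"y":0,"z":-30,"rx":0,"ry":0,"rz":0,"hand":85},{"x":0,"y":0,"z":-30,"rx":0,"ry":0,"rz":0,"hand":85},{"x":25,"y":-14,"z":-5,"rx":0,"ry":0,"rz":0,"hand":85},{"x":35,"y":-18,"z":0,"rx":0,"ry":0,"rz":0,"hand":85},{"x":30,"y":-16,"z":0,"rx":0,"ry":0,"rz":0,"hand":85},{"x":16,"y":-10,"z":0,"rx":0,"ry":0,"rz":0,"hand":85},{"x":0,"y":0,"z":0,"rx":0,"ry":0,"rz":0,"hand":85},{"x":0,"y":0,"z":35,"rx":0,"ry":0,"rz":0,"hand":85},{"x":0,"y":0,"z":38,"rx":0,"ry":0,"rz":0,"hand":85},{"x":0,"y":0,"z":22,"rx":0,"ry":0,"rz":0,"hand":85},{"x":0,"y":0,"z":0,"rx":0,"ry":0,"rz":0,"hand":85}]'
python3 -c "from h import *; where()"
```

```text
clock: 7.42
eef_pos: [439.9, 24.8, 91.1]
tcp_rot: [-3.141, -0.002, 3.033]
contact_force: [-0.3, -0.1, 0.6]
opening: 0.992
grasp_force: 0.0
t 7.42 rack [-180.2    0.9   91.1] tooly in rack [ 0.001  1.    -0.   ] toolz [-0.002 -0.    -1.   ] F [-0.3 -0.1  0.6]
```

```bash

python3 -m creep '[{"x":-12,"y":0,"z":0,"rx":0,"ry":0,"rz":0,"hand":85},{"x":-12,"y":0,"z":0,"rx":0,"ry":0,"rz":0,"hand":85},{"x":-8,"y":0,"z":0,"rx":0,"ry":0,"rz":0,"hand":85},{"x":-6,"y":0,"z":0,"rx":0,"ry":0,"rz":0,"hand":85},{"x":-6,"y":0,"z":0,"rx":0,"ry":0,"rz":0,"hand":85},{"x":-6,"y":0,"z":0,"rx":0,"ry":0,"rz":0,"hand":85},{"x":-8,"y":0,"z":0,"rx":0,"ry":0,"rz":0,"hand":85},{"x":-8,"y":0,"z":0,"rx":0,"ry":0,"rz":0,"hand":85},{"x":-8,"y":0,"z":0,"rx":0,"ry":0,"rz":0,"hand":85},{"x":-8,"y":0,"z":0,"rx":0,"ry":0,"rz":0,"hand":85},{"x":-8,"y":0,"z":0,"rx":0,"ry":0,"rz":0,"hand":85},{"x":-8,"y":0,"z":0,"rx":0,"ry":0,"rz":0,"hand":85},{"x":-8,"y":0,"z":0,"rx":0,"ry":0,"rz":0,"hand":85},{"x":-8,"y":0,"z":0,"rx":0,"ry":0,"rz":0,"hand":85},{"x":-8,"y":0,"z":0,"rx":0,"ry":0,"rz":0,"hand":85},{"x":-6,"y":0,"z":0,"rx":0,"ry":0,"rz":0,"hand":85},{"x":-6,"y":0,"z":0,"rx":0,"ry":0,"rz":0,"hand":85},{"x":-4,"y":0,"z":0,"rx":0,"ry":0,"rz":0,"hand":85},{"x":-4,"y":0,"z":0,"rx":0,"ry":0,"rz":0,"hand":85}]'
python3 -c "from h import *; where()"
```

```text
clock: 9.8
eef_pos: [581.0, 9.2, 92.3]
tcp_rot: [3.142, -0.0, 3.033]
contact_force: [-0.8, 0.2, 0.3]
opening: 0.995
grasp_force: 0.4
t 9.8 rack [-38.2   0.4  92.3] tooly in rack [0.001 1.    0.   ] toolz [-0.  0. -1.] F [-0.8  0.2  0.3]
```

```bash

python3 -m creep '[{"x":-4,"y":0,"z":0,"rx":0,"ry":0,"rz":0,"hand":85},{"x":-3,"y":0,"z":0,"rx":0,"ry":0,"rz":0,"hand":85},{"x":-3,"y":0,"z":0,"rx":0,"ry":0,"rz":0,"hand":85},{"x":-2,"y":0,"z":0,"rx":0,"ry":0,"rz":0,"hand":85},{"x":-2,"y":0,"z":0,"rx":0,"ry":0,"rz":0,"hand":85},{"x":0,"y":0,"z":0,"rx":0,"ry":0,"rz":0,"hand":85}]'
python3 -c "from h import *; where()"
```

```text
clock: 10.55
eef_pos: [595.0, 7.6, 92.4]
tcp_rot: [3.142, 0.0, 3.033]
contact_force: [-0.5, -0.1, 0.7]
opening: 0.995
grasp_force: 0.0
t 10.55 rack [-24.1   0.4  92.4] tooly in rack [0.001 1.    0.   ] toolz [ 0. -0. -1.] F [-0.5 -0.1  0.7]
```

```bash

python3 -m creep '[{"x":-1.5,"y":0,"z":0,"rx":0,"ry":0,"rz":0,"hand":85},{"x":-1.5,"y":0,"z":0,"rx":0,"ry":0,"rz":0,"hand":85},{"x":-1.5,"y":0,"z":0,"rx":0,"ry":0,"rz":0,"hand":85}]'
python3 - <<'E'
from h import *
where()
b=grab_frame('side')[150:330,240:450];cv2.imwrite('pics/c4.png',cv2.resize(b,None,fx=3,fy=3,interpolation=2)[...,::-1])
c=get_calibration('side');p=np.load('rack.npy')
for g in(.9,1.0,1.13):print(g,((proj(c,world(p,[bar(g,-187),bar(g,187)]))-[240,150])*3).round())
E
```

```text
clock: 10.92
eef_pos: [598.0, 7.3, 92.1]
tcp_rot: [-3.141, -0.003, 3.033]
contact_force: [-8.4, 0.8, 5.5]
opening: 0.997
grasp_force: 4.5
t 10.93 rack [-21.1   0.4  92.1] tooly in rack [ 0.001  1.    -0.   ] toolz [-0.003  0.    -1.   ] F [-8.4  0.8  5.5]
0.9 [[508. 290.]
 [182.  57.]]
1.0 [[520. 290.]
 [193.  58.]]
1.13 [[534. 292.]
 [207.  61.]]
```

View pics/c4.png

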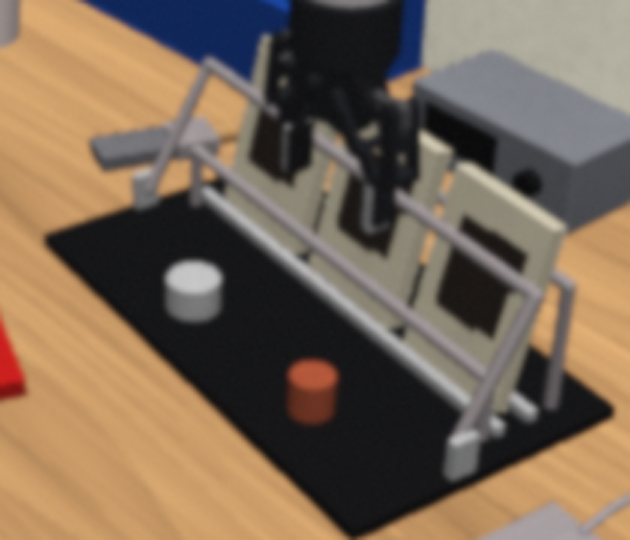

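The bar ends are at (537,292) and (208,62), matching the predicted stop at 1.13. The force also jumped to 8 N exactly where the stop should be. One more light press, then retreat.

```bash

python3 -m creep '[{"x":-1,"y":0,"z":0,"rx":0,"ry":0,"rz":0,"hand":85},{"x":0,"y":0,"z":0,"rx":0,"ry":0,"rz":0,"hand":85},{"x":4,"y":0,"z":0,"rx":0,"ry":0,"rz":0,"hand":85},{"x":12,"y":0,"z":0,"rx":0,"ry":0,"rz":0,"hand":85},{"x":30,"y":0,"z":0,"rx":0,"ry":0,"rz":0,"hand":85},{"x":40,"y":0,"z":0,"rx":0,"ry":0,"rz":0,"hand":85},{"x":40,"y":0,"z":0,"rx":0,"ry":0,"rz":0,"hand":85},{"x":20,"y":0,"z":-20,"rx":0,"ry":0,"rz":0,"hand":85},{"x":0,"y":0,"z":-40,"rx":0,"ry":0,"rz":0,"hand":85},{"x":0,"y":0,"z":-40,"rx":0,"ry":0,"rz":0,"hand":85},{"x":0,"y":0,"z":-20,"rx":0,"ry":0,"rz":0,"hand":85},{"x":0,"y":0,"z":0,"rx":0,"ry":0,"rz":0,"hand":85},{"x":0,"y":0,"z":0,"rx":0,"ry":0,"rz":0,"hand":85}]'
python3 - <<'E'
from h import *
where()
a=grab_frame('scene')[170:360,215:415];b=grab_frame('side')[150:330,240:450]
cv2.imwrite('pics/c5.png',np.hstack([cv2.resize(a,(400,380),interpolation=2),cv2.resize(b,(400,380),interpolation=2)])[...,::-1])
E
```

```text
clock: 12.6
eef_pos: [454.3, 22.9, 211.4]
tcp_rot: [-3.141, -0.001, 3.033]
contact_force: [0.8, -0.7, 0.8]
opening: 0.995
grasp_force: 0.0
t 12.6 rack [-165.6    0.5  211.4] tooly in rack [ 0.001  1.    -0.   ] toolz [-0.001 -0.    -1.   ] F [ 0.8 -0.7  0.8]
```

View pics/c5.png

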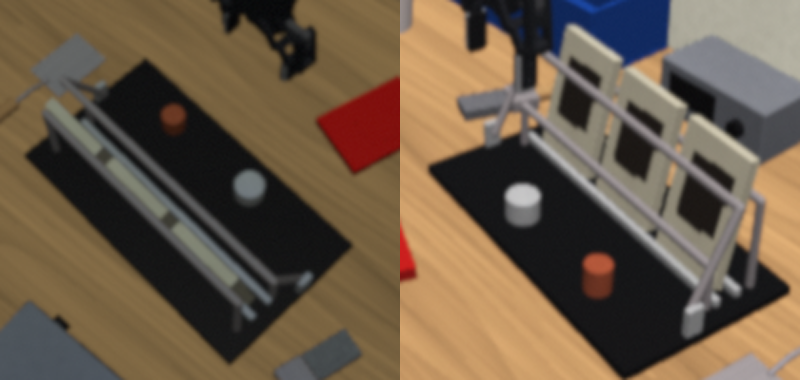

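All three tiles lean on the back rail, the gate stays at its stop, the tin and core are in place and the robot is clear. Handing in.

```bash
python3 -c "from rig import *; print(sign_off())"
```

```text
the job is handed in; nothing more can be done
None
```

The job is handed in: both tipped tiles (middle and +y slots) lean on the back rail like the third, the gate was then pushed to its stop and stayed there, the third tile, tin, core, brush and scraper were left alone, and it took about 13 s of the 56 s allowed.

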